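# Close up the darkroom paper safe

### The arm

A 7-joint arm with a two-finger parallel gripper is mounted at the origin on the work surface. World frame = base frame: x ahead of the robot, y to its left, z up, the work surface at z = 0. Lengths are in m, angles in rad, forces in N, time in s.
With the tool pointing down it reaches from about 0.4 to 0.925 m from the base axis. Payload 5.6 kg.
Tool frame: the origin (TCP) lies midway between the tips of the shut fingers; the grasp point (between the pads) lies 19 mm behind it (robot.hold_point_z is the distance from the TCP to the grasp point, in m); z points along the fingers, y is the line along which they close (so a half turn about z gives the same grasp; the last joint's range is limited). The gripper opens to 85 mm and grips with 20 to 120 N. Pads are 22 mm wide; open, the fingers measure 114 mm over their backs; the gripper's body (76 mm by 85 mm) begins 54 mm behind the grasp point. The pads swing forward as they close: fully open they stand 13 mm farther back than shut.
Start: joints at [-0.043, 0.468, -0.012, 1.603, 0.006, 1.071, -0.056], TCP at [0.65, -0, 0.231] pointing down, gripper open.
Joint ranges: [-2.53, 2.53], [-0.31, 2.02], [-1.57, 1.55], [0.28, 2.44], [-1.29, 4.43], [0.15, 1.84], [-2.92, 2.92]. Speed limits (rad/s): [2.57, 2.57, 3.14, 3.14, 3.14, 3.14, 3.14].

### API

Orientations are given as a unit quaternion [x, y, z, w].
In Python, from cell import robot gives the robot as it stands.
- The arm moves only by the shell command python3 -m creep 'ROWS' [OPENING] [FORCE]. ROWS is JSON, one flat list of numbers, 6 for each row, row after row: the shift along the world's x, y, z as a fraction of full scale, then the turn, a rotation vector about the world's x, y, z as a fraction of full scale. In form: [x, y, z, rx, ry, rz, x, y, z, rx, ry, rz, ...]. A call has 1 to 12 rows; each row shifts and turns the commanded pose from where the row before left it; what a row does not reach is not made up. Full scale, the value 1, is 750 mm for a shift and 45 degrees for a turn. A row lasts 1/12 s, in which the tool goes at most 41.7 mm and 7.16 degrees, less where a joint would pass 70% of its speed; a pose out of reach is approached as far as the arm can. A call with a number of a shift or a turn outside -1 to 1 is refused whole. A call with a gripper value outside its range is refused whole. OPENING is the opening, from -1 (shut) to 1 (fully open), set as the call begins (- or left out, the last holds). The fingers move at their own pace and stop on an object; FORCE is the grip in N (left out, the last holds). Time passes only in rows, so rows that do not move let the fingers close. It gives the time, the measured TCP pose, the force, the opening and the grip force at its end, in the units of the state.
- robot.read_state(): the state, without advancing time (a new reading comes with each control period).
- robot.capture(name): name is "scene" or "side" or "wrist"; returns a dict with "color" (420x560x3 uint8, blue, green, red), "depth" (420x560 float32, m along the optical axis (not along the pixel's ray), 0 where there is no reading), "camera_matrix" (3x3 intrinsics, pixels), "distortion" ([k1, k2, p1, p2, k3] as OpenCV has them; the pictures are not rectified), "R" (3x3) and "t" (3): a world point X has camera coordinates R X + t; the wrist camera has in their place "hand_eye" (4x4, takes a point from camera to tool coordinates, whose origin is the TCP and whose axes are the flange's). Camera axes: x right, y down, z forward; pixel columns grow to the right and rows downward; lengths in m; the calibration is good to about 2 mm. A picture is of the moment at which its call begins: read the wrist's pose just before it.
- robot.close_job(): hands the job in; it is judged then, once.
The state is a dict: "time": time; "q": joint angles; "joint_velocities": joint speeds; "effort": joint torques, N m; "position": TCP position; "orientation": TCP orientation; "force": force on the tool from outside, world axes, zero at the start; "wrist_torque": the same for the moment, N m; "finger_gap": finger opening in m; "grasp_force": force on a finger pad.
Only numpy, scipy, OpenCV 4.12 (cv2) and the standard library are available. Lean on these libraries where they do the work, as an engineer would, in place of code of your own. Each camera call takes 0.05 s, during which the arm holds its last target. There are 200 camera calls.

### The job

One of the two paper covers in the open drawer of the paper safe is cocked up on its spring catch. With the drawer still open, press its raised side down until it snaps under the catch and lies flat on its paper pack like its neighbour; then push the drawer fully home until it clicks shut. Leave the other cover seated and the bottle, beaker and magnifier where they are.

Things in the scene. Friction and masses are not known exactly. Their poses are not given: they have to be found in the camera images.
- safe: Grey plastic paper safe lying on the bench, fixed: a low housing 264 mm wide (its y), 225 mm deep (its x), 60 mm high, open at the front, where the drawer comes out towards the robot. Origin at bench height in the middle of its front face; x points into the housing (the way the drawer closes), y to the left seen from the robot, z up. It does not move during the task.
- drawer (a joint): How far the drawer is out, in m: 0 = fully home (front panel against the housing), 0.19 = stop fully out. It slides with about 1 N of friction and a spring detent in the last 10 mm needs roughly 5 to 10 N and then holds it shut. A cover that stands up strikes the housing's top edge and blocks the drawer.
- bed (a point): Point on the drawer (moves with it), at the height of the black paper packs on which the covers lie (22 mm above the bench), on the drawer's middle line, half-way along the bays; axes as the safe's. Walls and the 16 mm wide divider stand 24 mm above the paper; the front panel is 12 mm thick, 264 mm wide, its top 36 mm above the paper, inner face at x = -75 mm.
- bay_right (a point): Centre of the right bay's paper surface (moves with the drawer; axes as the safe's), bay 150 mm (x) by 102 mm (y). In the middle of the bay's +y wall a steel spring catch, 50 mm long in x, juts 6 mm into the bay as a ramp 13 to 24 mm above the paper; it gives way sideways when a cover is pressed down past it (8 to 18 N near the cover's raised edge).
- bay_left (a point): Centre of the left bay's paper surface (moves with the drawer; axes as the safe's). Same bay, with the same spring catch on its +y wall.
- lip (a point): Middle of the outer face of the lip on the drawer's front panel (moves with the drawer; axes as the safe's): a ledge 90 mm long (y), 10 mm high, 10 mm proud of the panel, 49 mm above the bench. A good place to push the drawer towards +x of the safe.
- raised_cover: The cocked paper cover: flat loose aluminium plate 126 mm (x) by 100 mm (y) by 10 mm thick, about 0.22 kg. Origin at the centre of its underside, z through its thickness. It starts in one of the two bays, -y edge on the paper and +y edge about 20 mm up on the spring catch (tilted about 0.2 rad). Seated, its underside lies on the paper and its top 10 mm above it.
- flat_cover: The other cover, the same plate, already seated flat under its catch in the other bay. Origin at the centre of its underside.
- bottle: Bystander: ribbed brown chemical bottle with red cap, 85 mm across, 193 mm high, standing right of the safe. Origin at the centre of its base.
- beaker: Bystander: white open plastic beaker, 72 mm across, 110 mm high, standing left of the safe. Origin at the centre of its base.
- magnifier: Bystander: round magnifier, 68 mm across, 12 mm thick, with an 85 mm handle to its +y, lying on top of the safe's housing. Origin at the centre of the underside of its round part.
Not all that is in view belongs to the job. What is shaped like the raised_cover but red is not meant.

How it is judged:
On the way:
1. the cocked cover lies flat on the paper in its bay while the drawer is still open by more than 100 mm (z of raised_cover in the frame of bed between -0.003 and 0.003 m and angle between the z axis of raised_cover and the z axis of bed, either way round below 0.03 rad and value of joint drawer above 0.1 m), for 0.2 s.
At the end, for the whole second after the job is handed in: The drawer is fully home (out by less than 4 mm); both covers lie flat on the paper in the drawer (underside within 3 mm of the paper's height, tilted less than 0.03 rad) and at rest (z of raised_cover in the frame of bed between -0.003 and 0.003 m and angle between the z axis of each of raised_cover, flat_cover and the z axis of bed, either way round below 0.03 rad and z of flat_cover in the frame of bed between -0.003 and 0.003 m and value of joint drawer below 0.004 m and linear speed of raised_cover below 0.02 m/s); the robot touches nothing.
It fails at once if the neighbouring cover is unseated (raised more than 6 mm) (z of flat_cover in the frame of bed above 0.006 m).
It fails at once if the bottle is moved by more than 30 mm (distance of bottle from where it was at the start of the episode above 0.03 m).
It fails at once if the beaker is moved by more than 30 mm (distance of beaker from where it was at the start of the episode above 0.03 m).
It fails at once if the magnifier is moved by more than 30 mm (distance of magnifier from where it was at the start of the episode above 0.03 m).
It also fails if it takes over 54 s, if anything falls off the work surface, if the arm or the gripper's body presses on something with over 40 N, if the wrist force passes 120 N, or if a joint passes its speed limit or range.

## Working session

There is one attempt and no reset: what is moved stays moved. The work goes in short steps, Python scripts to look and compute and a shell command to move; the robot and the scene stay as the last step left them, time stands still between calls to the robot, and variables do not carry over. Pictures are saved under pics/ and viewed, at most 10 in all, crops included, and the job is handed in when it is done.

```bash
mkdir -p pics; cat > h.py <<'E'
import numpy as np,cv2
from cell import robot
def cap(n):
    s=robot.read_state(); c=robot.capture(n); c['s']=s; return c
def pts(c):
    d=c['depth']; h,w=d.shape
    u,v=np.meshgrid(np.arange(w),np.arange(h))
    p=cv2.undistortPoints(np.stack([u,v],-1).reshape(-1,1,2).astype(np.float64),c['camera_matrix'],np.array(c['distortion'])).reshape(h,w,2)
    P=np.dstack([p[...,0]*d,p[...,1]*d,d])
    W=(P-np.array(c['t']))@np.array(c['R'])
    W[d==0]=np.nan
    return W
E
python3 - <<'E'
from h import *
s=robot.read_state(); print(s)
for n in('scene','side'):
    c=cap(n); cv2.imwrite(f'pics/{n}0.png',c['color']); np.save(f'{n}.npy',pts(c)); print(n,np.array(c['R']),c['t'])
E
```

```text
{'time': 0.0, 'q': array([-0.04300117,  0.46836119, -0.01160665,  1.60364249,  0.00601908,
        1.07139891, -0.05630045]), 'joint_velocities': array([-4.29352607e-04,  7.37800420e-04, -3.58645622e-05, -9.90735207e-04,
       -4.57025895e-04, -1.95111766e-04, -1.03162737e-03]), 'effort': array([-1.81076980e-04, -5.32374322e+01,  2.12178100e-02, -2.51299274e+01,
        1.13576866e-02,  7.69772858e-03, -1.10212341e-06]), 'position': array([ 6.49434050e-01, -7.11425379e-05,  2.30340903e-01]), 'orientation': array([ 7.07124387e-01,  7.07088618e-01, -6.75093410e-04, -5.76666187e-04]), 'force': array([-0.58090223,  0.77462371, -0.80230945]), 'wrist_torque': array([0.01967463, 0.06599518, 0.0162266 ]), 'grasp_force': 0.0, 'finger_gap': 0.08575857098260843}
scene [[ 0.73910362  0.67333348 -0.01865091]
 [ 0.36114228 -0.41948696 -0.83283068]
 [-0.5685966   0.60881254 -0.55321352]] [-0.44600858 -0.15414683  1.423197  ]
side [[ 0.88943181 -0.45653342 -0.02209714]
 [-0.29925753 -0.54511725 -0.78312969]
 [ 0.34547935  0.7031532  -0.62146569]] [-0.50202808  0.24876838  0.71716372]
```

View pics/scene0.png

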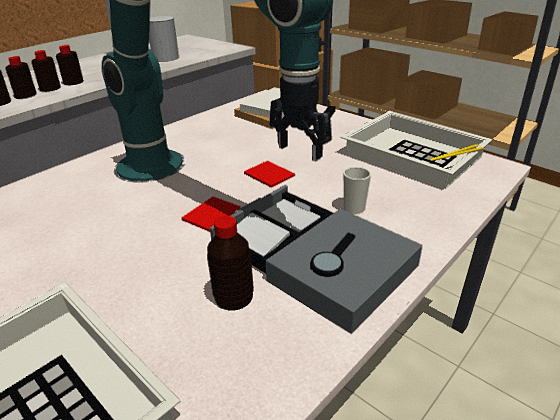

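View pics/side0.png

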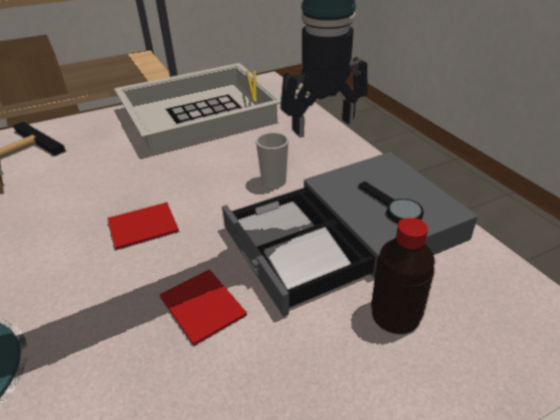

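The scene shows the open drawer with its front panel towards the robot. In the side view the right cover is near (310,258) and the left near (275,222); the housing is near (390,205), the bottle at (400,290) and the beaker at (272,160). Next I'll measure heights to tell which cover is raised.

```bash
python3 - <<'E'
from h import *
W=np.load('side.npy')
S=np.load('scene.npy')
def fit(W,m,label):
    P=W[m]; P=P[~np.isnan(P).any(1)]
    z0=np.median(P[:,2])
    for _ in range(6):
        A=np.c_[P[:,:2],np.ones(len(P))]; k,*_=np.linalg.lstsq(A,P[:,2],rcond=None); r=abs(P[:,2]-A@k); P=P[r<max(.004,1.5*np.median(r))]
    print(label,len(P),'slope',k[:2].round(3),'mean',P.mean(0).round(4))
def poly(q):
    m=np.zeros((420,560),np.uint8); cv2.fillPoly(m,[np.array(q)],1); return m>0
fit(W,poly([(270,257),(322,236),(340,262),(290,280)]),'right')
fit(W,poly([(250,222),(285,212),(300,225),(258,235)]),'left')
fit(W,poly([(320,185),(385,165),(450,210),(385,235)]),'housing')
# housing top rectangle from both
C=np.concatenate([W.reshape(-1,3),S.reshape(-1,3)]); C=C[~np.isnan(C).any(1)]
T=C[(abs(C[:,2]-.06)<.006)&(C[:,0]>.4)&(C[:,0]<1.1)&(abs(C[:,1])<.4)]
print(len(T),T.min(0),T.max(0))
# top-down height map, 1.5mm
x0,y0,x1,y1=.35,-.4,1.05,.3; r=.002
H=np.zeros((int((x1-x0)/r),int((y1-y0)/r)),np.float32)
for P in (S,W):
    Q=P.reshape(-1,3); Q=Q[~np.isnan(Q).any(1)]; Q=Q[(Q[:,2]<.13)]
    i=((Q[:,0]-x0)/r).astype(int); j=((Q[:,1]-y0)/r).astype(int)
    ok=(i>=0)&(j>=0)&(i<H.shape[0])&(j<H.shape[1]); np.maximum.at(H,(i[ok],j[ok]),Q[ok,2])
np.save('H.npy',H)
im=cv2.applyColorMap(np.clip(H/.08*255,0,255).astype(np.uint8),cv2.COLORMAP_JET)
im=im[::-1,::-1].copy()  # x up, y left
im=cv2.resize(im,None,fx=1.7,fy=1.7,interpolation=0)
cv2.imwrite('pics/top.png',im); print(im.shape)
E
```

```text
right 1684 slope [-0.001  0.201] mean [ 0.5759 -0.0762  0.042 ]
left 664 slope [-0.005 -0.006] mean [0.5739 0.0474 0.0318]
housing 1785 slope [-0.042 -0.061] mean [0.7903 0.009  0.0605]
17290 [ 0.48241981 -0.26791829  0.05400079] [0.90601932 0.22934996 0.06598368]
(595, 593, 3)
```

View pics/top.png

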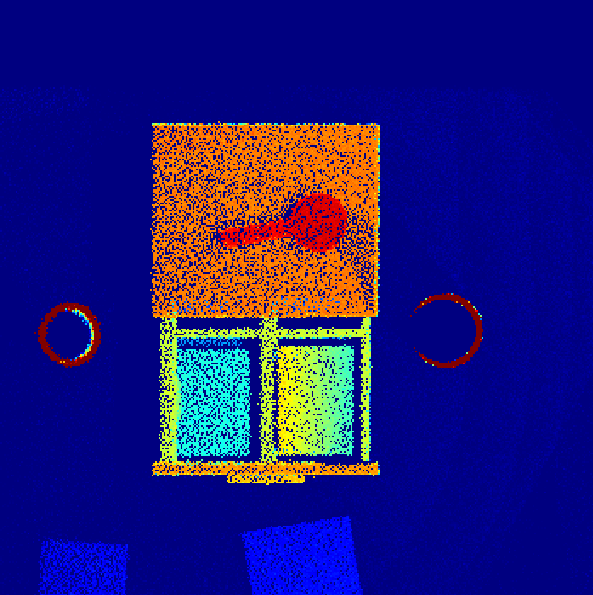

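The top view is clear. The right cover is the cocked one, sloping 0.2 rad with its raised edge by the divider, and the left one is flat. The bed is at about (0.580, -0.0115), and the drawer is about 0.17 m out. I'll press at x≈0.578, y≈-0.042, with the fingers shut.

```bash
python3 -m creep '[-0.012,-0.007,-0.025,0,0,0,-0.012,-0.007,-0.025,0,0,0,-0.012,-0.007,-0.025,0,0,0,-0.012,-0.007,-0.025,0,0,0,-0.012,-0.007,-0.025,0,0,0,-0.012,-0.007,-0.025,0,0,0,-0.012,-0.007,-0.025,0,0,0,-0.012,-0.007,-0.025,0,0,0,0,0,0,0,0,0,0,0,0,0,0,0,0,0,0,0,0,0,0,0,0,0,0,0]' -1
```

```text
time: 1.1
position: [0.5797, -0.0415, 0.0827]
orientation: [0.707, 0.707, 0.001, 0.001]
force: [0.3, -0.1, -0.3]
finger_gap: 0.0001
grasp_force: 0.0
```

```bash
python3 -m creep '[0,0,-0.005,0,0,0,0,0,-0.005,0,0,0,0,0,-0.005,0,0,0,0,0,-0.005,0,0,0,0,0,-0.005,0,0,0,0,0,-0.005,0,0,0,0,0,-0.005,0,0,0,0,0,-0.005,0,0,0,0,0,-0.002,0,0,0,0,0,-0.002,0,0,0,0,0,-0.002,0,0,0,0,0,0,0,0,0]'
```

```text
time: 2.1
position: [0.5791, -0.0418, 0.0477]
orientation: [0.707, 0.707, 0.001, 0.001]
force: [0.6, -0.4, 5.0]
finger_gap: 0.0003
grasp_force: 2.8
```

```bash
python3 -m creep '[0,0,-0.002,0,0,0,0,0,-0.002,0,0,0,0,0,-0.002,0,0,0,0,0,-0.002,0,0,0,0,0,0,0,0,0]'
```

```text
time: 2.52
position: [0.5787, -0.0417, 0.0411]
orientation: [0.707, 0.707, 0.001, 0.0]
force: [0.7, 1.5, 1.3]
finger_gap: 0.0001
grasp_force: 1.1
```

```bash
python3 -m creep '[0,0,-0.002,0,0,0,0,0,-0.002,0,0,0,0,0,-0.002,0,0,0,0,0,-0.002,0,0,0,0,0,-0.002,0,0,0,0,0,0,0,0,0]'
```

```text
time: 3.02
position: [0.5768, -0.0426, 0.0323]
orientation: [0.707, 0.707, -0.001, -0.001]
force: [0.4, -0.4, 0.8]
finger_gap: -0.0001
grasp_force: 0.0
```

```bash
python3 -m creep '[0,0,-0.002,0,0,0,0,0,-0.002,0,0,0,0,0,0,0,0,0]'
```

```text
time: 3.27
position: [0.58, -0.0426, 0.032]
orientation: [0.707, 0.707, 0.001, 0.002]
force: [0.5, -0.4, 10.7]
finger_gap: 0.0001
grasp_force: 5.4
```

The cover has bottomed out at the seated height. I'll lift off, move back in front of the drawer and check.

```bash
python3 -m creep '[0,0,0,0,0,0,0,0,0.005,0,0,0,0,0,0.01,0,0,0,0,0,0.02,0,0,0,0,0,0.02,0,0,0,0,0,0.03,0,0,0,-0.03,0.008,0.01,0,0,0,-0.04,0.008,0,0,0,0,-0.04,0.008,0,0,0,0,-0.04,0.008,0,0,0,0,-0.03,0.008,0,0,0,0,0,0,0,0,0,0]'
python3 - <<'E'
from h import *
c=cap('side'); cv2.imwrite('pics/side1.png',c['color']); W=pts(c)
def fit(q,label):
    m=np.zeros((420,560),np.uint8); cv2.fillPoly(m,[np.array(q)],1)
    P=W[m>0]; P=P[~np.isnan(P).any(1)]
    for _ in range(6):
        A=np.c_[P[:,:2],np.ones(len(P))]; k,*_=np.linalg.lstsq(A,P[:,2],rcond=None); r=abs(P[:,2]-A@k); P=P[r<max(.004,1.5*np.median(r))]
    print(label,len(P),'slope',k[:2].round(3),'mean',P.mean(0).round(4))
fit([(285,257),(322,240),(340,262),(295,280)],'right')
fit([(250,222),(285,212),(300,225),(258,235)],'left')
L=W.reshape(-1,3); L=L[(L[:,2]>.047)&(L[:,2]<.062)&(L[:,0]>.46)&(L[:,0]<.52)&(L[:,1]>-.16)&(L[:,1]<.14)]
print('panel x pct',np.percentile(L[:,0],[1,5,50,95,99]).round(4))
E
```

```text
time: 4.27
position: [0.4372, -0.0114, 0.1011]
orientation: [0.707, 0.708, -0.002, -0.002]
force: [-0.5, 0.2, -0.8]
finger_gap: 0.0003
grasp_force: 0.0
right 1229 slope [ 0.001 -0.003] mean [ 0.5874 -0.0749  0.0319]
left 667 slope [ 0.    -0.003] mean [0.5738 0.0475 0.0318]
panel x pct [0.4866 0.4874 0.4986 0.5072 0.5084]
```

View pics/side1.png

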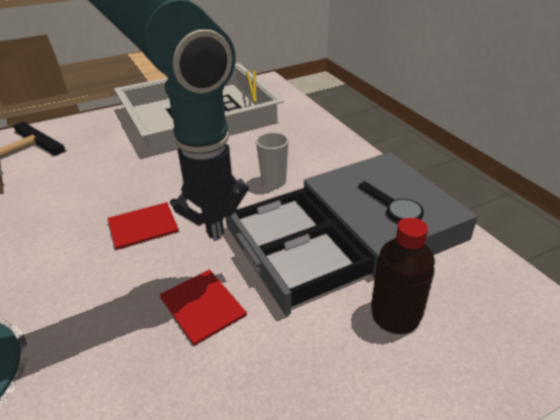

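Both covers now lie flat (top 0.032, slope about 0), and both catches show over the plates at (270,208) and (297,241). Now I'll push on the lip.

```bash
python3 -m creep '[0,0,-0.015,0,0,0,0,0,-0.015,0,0,0,0,0,-0.015,0,0,0,0,0,-0.015,0,0,0,0,0,-0.015,0,0,0,0,0,-0.004,0,0,0,0,0,0,0,0,0,0.008,0,0,0,0,0,0.008,0,0,0,0,0,0.008,0,0,0,0,0,0.008,0,0,0,0,0,0,0,0,0,0,0]'
```

```text
time: 5.32
position: [0.4693, -0.012, 0.0429]
orientation: [0.707, 0.707, 0.001, 0.001]
force: [-0.1, 0.8, -0.2]
finger_gap: -0.0002
grasp_force: 0.0
```

```bash
python3 -m creep '[0.008,0,0,0,0,0,0.008,0,0,0,0,0,0.008,0,0,0,0,0,0.01,0,0,0,0,0,0.01,0,0,0,0,0,0.01,0,0,0,0,0,0.01,0,0,0,0,0,0.01,0,0,0,0,0,0.01,0,0,0,0,0,0.01,0,0,0,0,0,0.01,0,0,0,0,0,0,0,0,0,0,0]'
```

```text
time: 6.32
position: [0.5473, -0.012, 0.0426]
orientation: [0.707, 0.707, 0.001, 0.001]
force: [-0.2, 0.2, -0.4]
finger_gap: -0.0003
grasp_force: 0.0
```

```bash
python3 -m creep '[0.01,0,0,0,0,0,0.01,0,0,0,0,0,0.01,0,0,0,0,0,0.01,0,0,0,0,0,0.01,0,0,0,0,0,0.01,0,0,0,0,0,0.008,0,0,0,0,0,0.008,0,0,0,0,0,0.006,0,0,0,0,0,0.006,0,0,0,0,0,0.004,0,0,0,0,0,0,0,0,0,0,0]'
python3 - <<'E'
from h import *
c=cap('side'); cv2.imwrite('pics/side2.png',c['color'])
E
```

```text
time: 7.32
position: [0.615, -0.012, 0.0425]
orientation: [0.707, 0.707, 0.001, 0.001]
force: [0.6, -0.1, -0.5]
finger_gap: -0.0002
grasp_force: 0.0
```

View pics/side2.png

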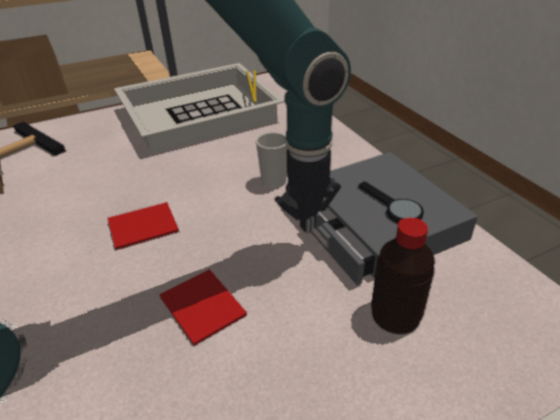

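The drawer is almost shut (panel near (345,240)), with nothing in the way. I'll continue slowly through the detent.

```bash
python3 -m creep '[0.004,0,0,0,0,0,0.004,0,0,0,0,0,0.004,0,0,0,0,0,0.004,0,0,0,0,0,0.004,0,0,0,0,0,0.004,0,0,0,0,0,0,0,0,0,0,0]'
```

```text
time: 7.95
position: [0.6307, -0.0121, 0.042]
orientation: [0.707, 0.707, -0.001, -0.001]
force: [-5.4, 0.5, 3.8]
finger_gap: -0.0002
grasp_force: 2.7
```

```bash
python3 -m creep '[0.004,0,0,0,0,0,0.004,0,0,0,0,0,0.004,0,0,0,0,0,0,0,0,0,0,0]'
```

```text
time: 8.28
position: [0.6414, -0.012, 0.0422]
orientation: [0.707, 0.707, 0.0, 0.0]
force: [-2.2, 0.4, 0.4]
finger_gap: 0.0
grasp_force: 0.7
```

```bash
python3 -m creep '[0.003,0,0,0,0,0,0.003,0,0,0,0,0,0,0,0,0,0,0]'
```

```text
time: 8.53
position: [0.644, -0.012, 0.042]
orientation: [0.707, 0.707, -0.002, -0.001]
force: [-7.5, 0.2, 4.5]
finger_gap: -0.0003
grasp_force: 3.4
```

```bash
python3 -m creep '[0.004,0,0,0,0,0,0.004,0,0,0,0,0,0,0,0,0,0,0]'
```

```text
time: 8.78
position: [0.6444, -0.0121, 0.0417]
orientation: [0.707, 0.707, -0.006, -0.006]
force: [-21.0, 1.0, 17.6]
finger_gap: -0.0003
grasp_force: 11.4
```

It has reached a hard stop at 0.644, so the drawer is home. I'll back off and verify.

```bash
python3 -m creep '[-0.008,0,0,0,0,0,-0.01,0,0,0,0,0,-0.02,0,0,0,0,0,-0.04,0,0,0,0,0,-0.05,0,0,0,0,0,-0.05,0,0,0,0,0,-0.03,0,0.03,0,0,0,0,0,0.05,0,0,0,0,0,0.05,0,0,0,0,0,0.05,0,0,0,0,0,0,0,0,0,0,0,0,0,0,0,0]'
python3 - <<'E'
from h import *
c=cap('side'); cv2.imwrite('pics/side3.png',c['color']); W=pts(c)
L=W.reshape(-1,3); L=L[(L[:,2]>.03)&(L[:,2]<.064)&(L[:,0]>.44)&(L[:,0]<.72)]
R=L[(L[:,1]<-.07)&(L[:,1]>-.14)]; M=L[(L[:,1]<.025)&(L[:,1]>-.045)]
print('panel face x',np.percentile(R[:,0],[1,3,10]).round(4),'lip x',np.percentile(M[:,0],[1,3,10]).round(4))
E
```

```text
panel face x [0.6663 0.6669 0.6675] lip x [0.6302 0.6316 0.6424]schema error: expected a multiple of 6 numbers
```

View pics/side3.png

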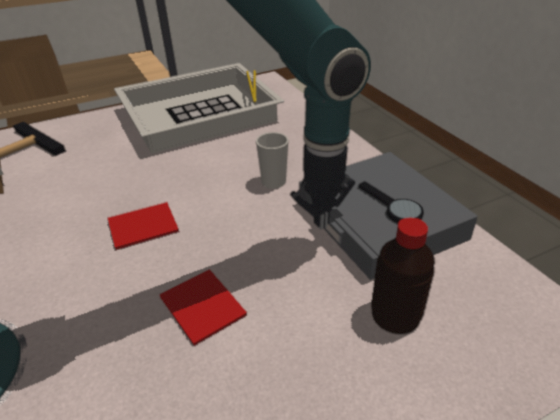

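The move was refused because the row count was wrong. The picture shows the drawer flush with the housing and the fingers still at the lip near (322,215). I'll send the retreat again.

```bash
python3 -m creep '[-0.008,0,0,0,0,0,-0.01,0,0,0,0,0,-0.02,0,0,0,0,0,-0.04,0,0,0,0,0,-0.05,0,0,0,0,0,-0.05,0,0,0,0,0,-0.03,0,0.03,0,0,0,0,0,0.05,0,0,0,0,0,0.05,0,0,0,0,0,0.05,0,0,0,0,0,0,0,0,0,0,0,0,0,0,0]'
python3 - <<'E'
from h import *
c=cap('side'); cv2.imwrite('pics/side4.png',c['color']); W=pts(c)
L=W.reshape(-1,3); L=L[(L[:,2]>.03)&(L[:,2]<.064)&(L[:,0]>.60)&(L[:,0]<.95)]
for y in(-.12,-.09,-.01,.09):
    R=L[abs(L[:,1]-y)<.012]; print(y,'front x',np.percentile(R[:,0],[1,3]).round(4),'rear',np.percentile(R[:,0],[99]).round(4))
E
```

```text
time: 9.83
position: [0.498, -0.012, 0.1801]
orientation: [0.707, 0.707, 0.003, 0.003]
force: [0.2, -0.1, -0.6]
finger_gap: 0.0002
grasp_force: 0.0
-0.12 front x [0.6667 0.6674] rear [0.901]
-0.09 front x [0.6671 0.6675] rear [0.9005]
-0.01 front x [0.6561 0.6572] rear [0.9002]
0.09 front x [0.6653 0.6658] rear [0.9009]
```

View pics/side4.png

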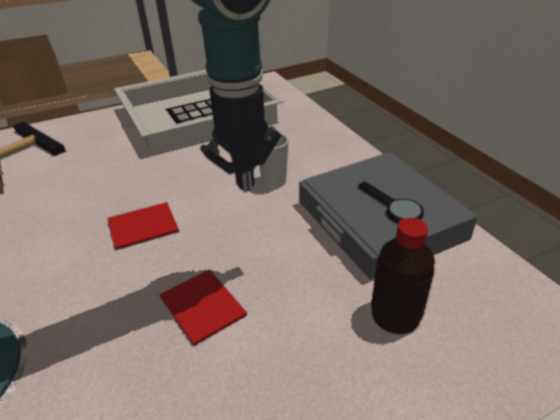

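The drawer is flush: from panel face to rear it measures about 236 mm, against 225 + 12 = 237 mm expected. The panel is near (340,235), the arm is clear, and the bystanders haven't moved.

```bash
python3 -c "from cell import robot; print(robot.close_job())"
```

```text
the job is handed in; nothing more can be done
None
```

The right-hand cover, the cocked one, was pressed flat under its catch with the drawer still open; the drawer was then pushed fully home, the bystanders stayed in place, and the job is handed in (the close call gave no verdict).

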